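# Third hand for a drawer handle

### The arm

A 7-joint arm with a two-finger parallel gripper is mounted at the origin on a cart in front of the work surface, level with it; the furniture and walls round the work are solid. World frame = base frame: x ahead of the robot, y to its left, z up, the work surface at z = 0. Lengths are in m, angles in rad, forces in N, time in s.
With the tool pointing down it reaches from about 0.4 to 0.875 m from the base axis. Payload 19.3 kg.
Tool frame: the origin (TCP) lies midway between the tips of the shut fingers; the grasp point (between the pads) lies 19 mm behind it; z points along the fingers, y is the line along which they close (so a half turn about z gives the same grasp; the last joint's range is limited). The gripper opens to 85 mm and grips with 20 to 120 N. Pads are 22 mm wide; open, the fingers measure 114 mm over their backs; the gripper's body (76 mm by 85 mm) begins 54 mm behind the grasp point. The pads swing forward as they close: fully open they stand 13 mm farther back than shut.
Start: joints at [-1.349, 0.521, -0.036, 1.599, 0.021, 1.021, -0.113], TCP at [0.18, 0.599, 0.231] pointing down, gripper open.
Joint ranges: [-2.91, 2.91], [-0.3, 2.13], [-1.5, 1.42], [0.17, 2.43], [-1.26, 4.41], [0.16, 1.93], [-2.52, 2.52]. Speed limits (rad/s): [1.89, 1.89, 2.39, 2.39, 3.01, 3.01, 3.01].

### API

Orientations are given as [roll, pitch, yaw] about the fixed x, y, z axes, in that order (R = Rz(yaw) Ry(pitch) Rx(roll)).
In Python, from workcell import telemetry, grab_frame, calibration, bot, outline_of, landmark_of gives the robot as it stands. The module is installed in compiled form; this text tells all that it offers.
- The arm moves only by the shell command python3 -m inch 'ROWS' [FORCE]. ROWS is JSON, a list of rows, each a list of 7 numbers: the shift along the tool's x, y, z in m, then the turn, a rotation vector about the tool's x, y, z in rad, then the closure, from 0 (fully open) to 1 (shut). A call has 1 to 5 rows; each row shifts and turns the commanded pose from where the row before left it, along the tool's axes as they then stand; what a row does not reach is not made up. A row lasts 1/10 s, in which the tool goes at most 50 mm and 8.59 degrees, less where a joint would pass 70% of its speed; a pose out of reach is approached as far as the arm can. A call is refused whole if a number of a shift passes 0.05 or a number of a turn 0.15, either way. A call with a gripper value outside its range is refused whole. The fingers move at their own pace and stop on an object; FORCE is the grip in N (left out, the last holds). Time passes only in rows, so rows that do not move let the fingers close. It gives the time, the measured TCP pose, the force, the opening and the grip force at its end, in the units of the state.
- telemetry.observe(): the state, without advancing time (a new reading comes with each control period).
- grab_frame(name): name is "scene" or "top"; returns the picture (384x512x3 uint8, red, green, blue); there is no depth.
- calibration(name): a dict with "fovy" (degrees; the focal length in pixels is half the picture's height over the tangent of half this angle, whatever the lens; pixels are square), "cx", "cy" (the principal point, pixels), "pose" (4x4, takes a point from camera to world coordinates). Camera axes: x right, y down, z forward; pixel columns grow to the right and rows downward; lengths in m; the calibration is good to about 2 mm. A picture is of the moment at which its call begins. calibration takes no time and is no camera call.
- bot.job_done(): hands the job in; it is judged then, once.
Trained networks look in the newest picture that a camera, given by its name, has taken for a name from the list of things; names that differ only in an ending like _2 or _b are one class to them, and where a whole thing is asked for, a point or a joint stands for the part that bears it (a point fixed in the world has none). Each returns a list of dicts, best first, with "score" (0 to 1); they miss things now and then, are a little off and sometimes report something else, mostly with a low value. They report only what shows in the picture. A call takes as long as a camera call.
- outline_of(label, camera): "region" (384x512 bool, what is visible of it) and "rect" ([left, top, right, bottom] in pixels, round what is visible of it).
- landmark_of(label, camera): "xy" ([column, row] in pixels: a listed point, or the origin of a listed thing).
The state is a dict: "clock": time; "qpos": joint angles; "qd": joint speeds; "joint_efforts": joint torques, N m; "position": TCP position; "tool_rot": TCP orientation; "force": force on the tool from outside, world axes, zero at the start; "moment": the same for the moment, N m; "grip_width": finger opening in m; "finger_force": force on a finger pad.
Only numpy, scipy, OpenCV 4.12 (cv2) and the standard library are available. Lean on these libraries where they do the work, as an engineer would, in place of code of your own. Each camera call takes 0.05 s, during which the arm holds its last target. There are 200 camera calls.

### The job

Two small drawers have been taken out to get new bar handles, and one of them still has none. Take the loose handle whose studs match its two empty holes, push the studs through until both feet sit flat on the front, and keep pressing it on with a steady push of about 12 N so that I can put the nuts on from inside the drawer. Hold it there for three seconds and finish while still holding and pressing it; leave the other handle and everything else where they are.

Things in the scene. Friction and masses are not known exactly. Their poses are not given: they have to be found in the camera images.
- drawer_bare: drawer without a handle, open-topped; stands fast. Cream front 200 mm wide, top edge 112 mm up; frame 18 mm wide, 3 mm proud of a flat panel 15 mm thick with two round 10 mm through holes, 96 mm apart, 48 mm either side of the middle, 80 mm above the worktop. 180 mm deep. Origin: in the panel's face, mid-width, at worktop height; +x into the drawer (away from the robot), y left, z up
- drawer_bare_hole_left (a point): middle of the mouth of the bare drawer's left (+y) hole, in the face of the panel; axes as the drawer's
- drawer_bare_hole_right (a point): middle of the mouth of its right (-y) hole
- drawer_done: drawer of the same make and size that already has its handle (bar 38 mm in front of the panel, 80 mm up) and coffee pods in it; stands fast. The two drawers stand side by side, either one at the left. Origin and axes as for the bare drawer
- handle_short: loose steel bar handle for 96 mm holes, lying flat: bar 10 x 10 mm, 116 mm long; two square legs (10 mm) 48 mm either side of its middle end in flat feet 38 mm from the bar's axis; from each foot a 6 mm threaded stud stands out 24 mm, pointed over its last 7 mm. 0.1 to 0.16 kg. Origin: centre of the bar, 5 mm above the worktop as it lies; y along the bar, +x to the feet. Either way up fits
- handle_short_foot_left (a point): middle of the flat foot at +y (in the handle's frame [38, 48, 0] mm)
- handle_short_foot_right (a point): middle of the flat foot at -y ([38, -48, 0] mm)
- handle_long: longer loose handle of the same pattern for 128 mm holes (bar 148 mm long, legs 64 mm either side of the middle), lying flat; it does not fit. The two handles lie side by side, either one at the left. Origin and axes as for the short one
- egg_timer: kitchen timer, 61 mm across and 58 mm high, in front of the drawers, near the middle; origin under its centre
- spanner: small steel spanner, 160 mm long, at the left near the front edge; origin under its middle
- garlic: garlic bulb, 50 mm, at the right; origin under its centre
- scissors: scissors lying at the right near the front edge, 200 mm long; origin in the middle

How it is judged:
On the way, in this order (a step that is already met when the one before it is completed fails the run):
1. the short handle is lifted clear of the worktop (height (world z) of handle_short above 0.04 m), for 0.2 s.
2. both studs are through and the feet flat on the bare drawer's front, held by the gripper and pressed on with 6 to 20 N without a break for two seconds (((distance between handle_short_foot_left and drawer_bare_hole_left below 0.004 m and x of handle_short_foot_left in the frame of drawer_bare_hole_left above -0.002 m and distance between handle_short_foot_right and drawer_bare_hole_right below 0.004 m and x of handle_short_foot_right in the frame of drawer_bare_hole_right above -0.002 m) or (distance between handle_short_foot_left and drawer_bare_hole_right below 0.004 m and x of handle_short_foot_left in the frame of drawer_bare_hole_right above -0.002 m and distance between handle_short_foot_right and drawer_bare_hole_left below 0.004 m and x of handle_short_foot_right in the frame of drawer_bare_hole_left above -0.002 m)) and contact force between the fingers and handle_short above 3 N and contact force between handle_short and drawer_bare between 6 and 20 N), for 2 s.
At the end, for the whole second after the job is handed in: Short handle in the bare drawer's holes, each foot within 4 mm of its hole's middle and under 2 mm from the panel; gripper still on it (over 3 N), handle pressed against the drawer with 6 to 20 N and at rest; long handle within 30 mm of where it lay (all of step 2 and linear speed of handle_short below 0.02 m/s and distance of handle_long from where it was at the start of the episode below 0.03 m); the arm keeps its last pose, push and grip.
It fails at once if the handle is rammed against the drawer with more than 45 N (contact force between handle_short and drawer_bare above 45 N).
It fails at once if the long handle, the timer, the spanner, the garlic or the scissors are shifted by more than 30 mm (distance of any of handle_long, egg_timer, spanner, garlic, scissors from where it was at the start of the episode above 0.03 m).
It also fails if it takes over 54 s, if anything falls off the work surface, if the arm or the gripper's body presses on something with over 40 N, if the wrist force passes 120 N, or if a joint passes its speed limit or range.

## Working session

There is one attempt and no reset: what is moved stays moved. The work goes in short steps, Python scripts to look and compute and a shell command to move; the robot and the scene stay as the last step left them, time stands still between calls to the robot, and variables do not carry over. Pictures are saved under pics/ and viewed, at most 10 in all, crops included, and the job is handed in when it is done.

```bash
mkdir -p pics; cat > h.py <<'E'
import numpy as np, cv2
from workcell import telemetry, grab_frame, calibration, bot, outline_of, landmark_of
from scipy.spatial.transform import Rotation as R
def ray(px,cam):
    c=calibration(cam);f=192/np.tan(np.radians(c["fovy"])/2);P=np.array(c["pose"])
    d=np.array([(px[0]-c["cx"])/f,(px[1]-c["cy"])/f,1.]);return P[:3,3],P[:3,:3]@d
def onz(px,cam,z):
    o,d=ray(px,cam);return o+d*(z-o[2])/d[2]
def proj(p,cam):
    c=calibration(cam);f=192/np.tan(np.radians(c["fovy"])/2);P=np.array(c["pose"])
    q=P[:3,:3].T@(np.array(p)-P[:3,3]);return np.array([q[0]/q[2]*f+c["cx"],q[1]/q[2]*f+c["cy"]])
def save(n,im): cv2.imwrite("pics/"+n+".png",im[:,:,::-1])
E
python3 - <<'E'
from h import *
np.set_printoptions(precision=4,suppress=True)
s=telemetry.observe()
print({k:np.round(v,3) for k,v in s.items()})
ims=[]
for c in("scene","top"):
    im=grab_frame(c);ims.append(im);save(c+"0",im);k=calibration(c);print(c,k["fovy"],k["cx"],k["cy"],np.array(k["pose"]))
    for l,z in(("handle_short",.005),("handle_short_foot_left",.005),("handle_short_foot_right",.005),("handle_long",.005),("drawer_bare",0),("drawer_bare_hole_left",.08),("drawer_bare_hole_right",.08),("drawer_done",0),("egg_timer",0),("garlic",0)):
        r=landmark_of(l,c)
        for d in r[:2]: print(l,round(d["score"],2),np.round(d["xy"],1),onz(d["xy"],c,z)[:2])
E
```

```text
{'clock': np.float64(0.0), 'qpos': array([-1.349,  0.522, -0.036,  1.6  ,  0.021,  1.021, -0.113]), 'qd': array([-0.   , -0.   ,  0.001,  0.   , -0.001,  0.   ,  0.002]), 'joint_efforts': array([  0.   , -92.71 ,   1.98 , -36.995,   0.018,   0.008,   0.   ]), 'position': array([0.18 , 0.598, 0.231]), 'tool_rot': array([-3.14,  0.  ,  2.85]), 'force': array([-0.224, -0.041,  0.12 ]), 'moment': array([ 0.036, -0.018,  0.042]), 'finger_force': np.float64(0.0), 'grip_width': np.float64(0.085)}
scene 53.02324090151846 257.2223270801751 187.8599824750472 [[ 0.689  -0.4631  0.5575 -0.1257]
 [-0.7248 -0.437   0.5327 -0.6379]
 [-0.0031 -0.7711 -0.6367  0.7678]
 [ 0.      0.      0.      1.    ]]
handle_short 0.77 [263.8 221.3] [ 0.4478 -0.1151]
handle_short_foot_left 0.76 [269.8 207.8] [ 0.5011 -0.0897]
handle_short_foot_left 0.23 [328.4 301. ] [ 0.3589 -0.3994]
handle_short_foot_right 0.52 [287.2 227.6] [ 0.4741 -0.179 ]
handle_long 0.76 [204.7 183.7] [0.4435 0.135 ]
drawer_bare 0.92 [318.  206.4] [ 0.6076 -0.1857]
drawer_bare_hole_left 0.69 [304. 174.] [ 0.617  -0.1183]
drawer_bare_hole_lef
[... 374 characters left out ...]
2 -0.1096 -0.9939  1.1422]
 [ 0.      0.      0.      1.    ]]
handle_short 0.69 [279.6 206.5] [ 0.4433 -0.1131]
handle_short_foot_left 0.75 [271.9 189.6] [ 0.4926 -0.0916]
handle_short_foot_right 0.67 [300.6 194.4] [ 0.4777 -0.1743]
handle_long 0.56 [190.7 213.1] [0.427  0.1438]
drawer_bare 0.67 [302.8 149.1] [ 0.6118 -0.1841]
drawer_bare_hole_left 0.97 [283.3 139.9] [ 0.6213 -0.1233]
drawer_bare_hole_left 0.2 [348.3 183.4] [ 0.499  -0.2968]
drawer_bare_hole_right 0.86 [320.9 135.1] [ 0.6333 -0.2265]
drawer_bare_hole_right 0.36 [200.9 134.5] [0.6395 0.1035]
drawer_done 0.93 [198.6 133.2] [0.6638 0.1234]
egg_timer 0.54 [238.2 175.8] [0.5348 0.0063]
garlic 0.63 [347.1 182.9] [ 0.5102 -0.3105]
```

View pics/scene0.png

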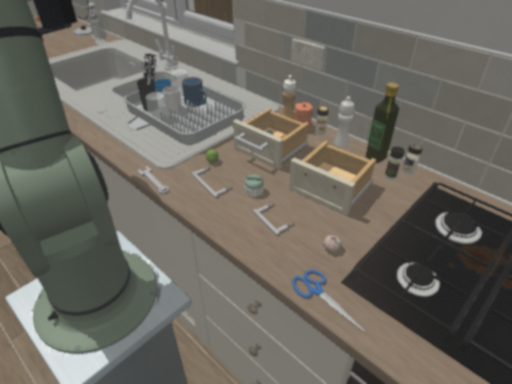

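View pics/top0.png

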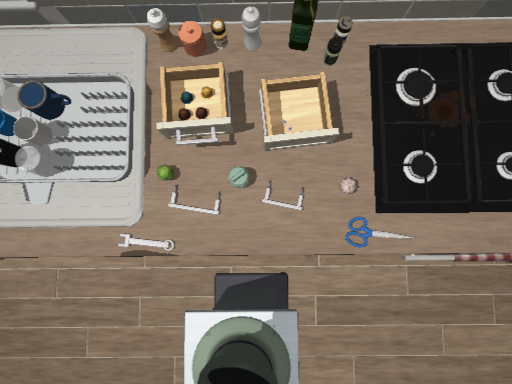

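The scene picture shows the short handle at about (270,218) and the bare drawer at (330,175). In the top picture they are at (284,197) and (298,112), with the long handle and finished drawer to their left, and the network points agree. I'll enlarge both.

```bash
python3 - <<'E'
from h import *
a=cv2.imread("pics/top0.png")[70:220,255:345];b=cv2.imread("pics/scene0.png")[140:240,245:380]
a=cv2.resize(a,None,fx=4,fy=4,interpolation=cv2.INTER_CUBIC);b=cv2.resize(b,None,fx=3,fy=3,interpolation=cv2.INTER_CUBIC)
o=np.zeros((600,360+405,3),np.uint8);o[:,:360]=a;o[:300,360:]=b;cv2.imwrite("pics/c1.png",o)
E
```

```text
(no output)
```

View pics/c1.png

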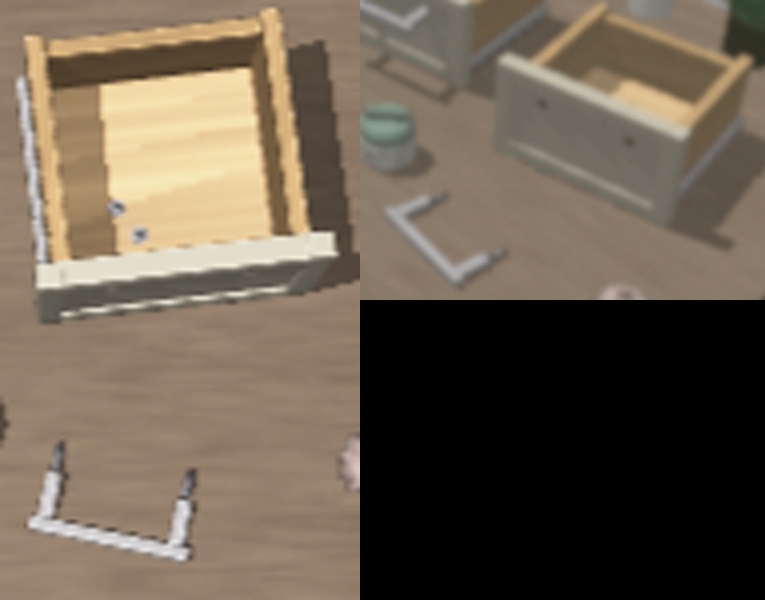

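The crops show the bar's ends in the top view at crop (32,523) and (187,553), with the studs toward the drawer. The two holes in the scene view are at crop (542,103) and (629,142). I'll fit poses to the points I picked plus the network points.

```bash
cat >> h.py <<'E'
from scipy.optimize import least_squares
def fit(obs,x0,z=0.,ls="soft_l1"):
    def pts(v,m): c,s=np.cos(v[2]),np.sin(v[2]);return [v[0]+c*m[0]-s*m[1],v[1]+s*m[0]+c*m[1],m[2]+z]
    f=lambda v:np.concatenate([(proj(pts(v,m),c)-p)*w for c,p,m,w in obs])
    r=least_squares(f,x0,loss=ls,x_scale=[.01,.01,.1]);return r.x,f(r.x).reshape(-1,2)
E
python3 - <<'E'
from h import *
np.set_printoptions(precision=4,suppress=True)
T=lambda u,v:np.array([(u+.5)/4-.5+255,(v+.5)/4-.5+70])
S=lambda u,v:np.array([(u-360+.5)/3-.5+245,(v+.5)/3-.5+140])
grab_frame("scene");grab_frame("top")
def net(l,c,n=1):
    r=landmark_of(l,c);return r[0]["xy"]
D=[]
D+=[("scene",S(542,103),[0,.048,.08],1),("scene",S(629,142),[0,-.048,.08],1)]
D+=[("scene",S(688,132),[-.003,-.1,.112],1),("scene",S(500,60),[-.003,.1,.112],1),("scene",S(668,219),[-.003,-.1,0],1),("scene",S(498,149),[-.003,.1,0],1)]
Tt=[("top",T(37,266),[.015,.1,.112],1),("top",T(335,234),[.015,-.1,.112],1),("top",T(38,290),[-.003,.1,.112],1),("top",T(335,254),[-.003,-.1,.112],1),("top",T(42,321),[-.003,.1,0],1)]
N=[(c,net(l,c),[0,y,.08],1) for c in("scene","top") for l,y in(("drawer_bare_hole_left",.048),("drawer_bare_hole_right",-.048))]
for n,o in(("scene",D),("top",Tt),("all",D+Tt),("alln",D+Tt+N)):
    v,e=fit(o,[.62,-.17,.1]);print(n,v,np.degrees(v[2]));
print(e)
H=[("top",T(32,519),[0,.058,.005],1),("top",T(187,549),[0,-.058,.005],1),("top",T(62,442),[.062,.048,0],1),("top",T(193,468),[.062,-.048,0],1)]
H2=[("scene",S(387,211),[-.005,.058,.0],1),("scene",S(458,282),[-.005,-.058,-.005],1),("scene",S(445,196),[.062,.048,0],1),("scene",S(505,252),[.062,-.048,0],1)]
NH=[(c,net(l,c),[.038,y,0],1) for c in("scene","top") for l,y in(("handle_short_foot_left",.048),("handle_short_foot_right",-.048))]
for n,o in(("top",H),("scene",H2),("all",H+H2),("alln",H+H2+NH)):
    v,e=fit(o,[.45,-.12,-.2],.005);print(n,v,np.degrees(v[2]))
print(e)
print(telemetry.observe()["clock"])
E
```

```text
scene [ 0.6281 -0.1691  0.1426] 8.17285542644894
top [ 0.6213 -0.1705  0.0984] 5.638604292106594
all [ 0.6236 -0.1708  0.1114] 6.381421422189744
alln [ 0.6236 -0.1708  0.1063] 6.091264807128743
[[ 0.2692  0.463 ]
 [ 0.3998  0.0646]
 [-1.14    2.2035]
 [-0.5513  0.1024]
 [-0.517   3.3716]
 [-1.7675 -0.2103]
 [-0.1141 -1.1794]
 [-0.1047 -1.972 ]
 [ 0.429  -0.6068]
 [ 0.8302 -0.4133]
 [-0.537   0.3313]
 [-1.3975  1.863 ]
 [-0.0668  1.4646]
 [ 3.8629 -0.2036]
 [-4.169  -2.5048]]
top [ 0.4511 -0.1204 -0.2165] -12.403258999028612
scene [ 0.4515 -0.1197 -0.2144] -12.284905646616128
all [ 0.4511 -0.1202 -0.2163] -12.39028462991776
alln [ 0.4502 -0.1197 -0.2337] -13.388336172464843
[[-0.3975  0.1556]
 [ 0.3125  1.5582]
 [ 0.1846 -0.4396]
 [-0.219   0.287 ]
 [-0.7088  0.5534]
 [-1.3834  2.5788]
 [ 0.8412 -0.9832]
 [ 0.5045 -0.4672]
 [-0.4631 -1.1829]
 [ 1.0953  0.0551]
 [-0.8019  0.0896]
 [ 1.309  -1.9417]]
1.6
```

```bash
python3 - <<'E'
from h import *
from scipy.optimize import fsolve
s=telemetry.observe();p0=np.array(s["position"]);R0=R.from_euler("xyz",s["tool_rot"])
def sim(a,n=20,t=.075):
    p=p0.copy();r=R0;o=[p]
    for i in range(n):
        p=p+r.apply([a[0],a[1],0]);r=r*R.from_rotvec([0,0,t]);o.append(p)
    return np.array(o),r
a=fsolve(lambda a:(sim(a)[0][-1]-[.451,-.12,0])[:2],[-.04,-.005])
o,r=sim(a);print(a,np.hypot(o[:,0],o[:,1]).round(2),o[-1],r.as_euler("xyz"))
E
```

```text
[-0.04135349 -0.00862462] [0.62 0.62 0.61 0.6  0.59 0.59 0.58 0.57 0.56 0.55 0.54 0.53 0.53 0.52
 0.51 0.5  0.49 0.49 0.48 0.47 0.47] [ 0.451      -0.12        0.23131165] [ 3.14159226e+00 -2.13167335e-06  1.34977597e+00]
```

```bash
r='[-0.0413,-0.0086,0,0,0,0.075,0.5]'
python3 -m inch '[[-0.0413,-0.0086,0,0,0,0.075,0],[-0.0413,-0.0086,0,0,0,0.075,0],[-0.0413,-0.0086,0,0,0,0.075,0],[-0.0413,-0.0086,0,0,0,0.075,0],[-0.0413,-0.0086,0,0,0,0.075,0]]' 80
python3 -m inch '[[-0.0413,-0.0086,0,0,0,0.075,0.4],[-0.0413,-0.0086,0,0,0,0.075,0.4],[-0.0413,-0.0086,0,0,0,0.075,0.4],[-0.0413,-0.0086,0,0,0,0.075,0.4],[-0.0413,-0.0086,0,0,0,0.075,0.4]]'
python3 -m inch '[[-0.0413,-0.0086,0,0,0,0.075,0.4],[-0.0413,-0.0086,0,0,0,0.075,0.4],[-0.0413,-0.0086,0,0,0,0.075,0.4],[-0.0413,-0.0086,0,0,0,0.075,0.4],[-0.0413,-0.0086,0,0,0,0.075,0.4]]'
python3 -m inch '[[-0.0413,-0.0086,0,0,0,0.075,0.4],[-0.0413,-0.0086,0,0,0,0.075,0.4],[-0.0413,-0.0086,0,0,0,0.075,0.4],[-0.0413,-0.0086,0,0,0,0.075,0.4],[-0.0413,-0.0086,0,0,0,0.075,0.4]]'
python3 -m inch '[[0,0,0,0,0,0,0.5],[0,0,0,0,0,0,0.5]]'
```

```text
clock: 2.1
position: [0.3484, 0.471, 0.2313]
tool_rot: [3.141, -0.0, 2.472]
force: [0.4, 1.0, -0.1]
grip_width: 0.0855
finger_force: 0.0
clock: 2.6
position: [0.4574, 0.2916, 0.2314]
tool_rot: [3.141, 0.0, 2.097]
force: [-0.3, 0.5, -0.7]
grip_width: 0.0512
finger_force: 0.0
clock: 3.1
position: [0.493, 0.0849, 0.2315]
tool_rot: [3.141, -0.0, 1.722]
force: [1.6, -0.6, 0.4]
grip_width: 0.0512
finger_force: 0.0
clock: 3.6
position: [0.4504, -0.1205, 0.2315]
tool_rot: [3.141, -0.0, 1.347]
force: [1.0, -1.1, 0.4]
grip_width: 0.0514
finger_force: 0.0
clock: 3.8
position: [0.4507, -0.1195, 0.2315]
tool_rot: [3.141, -0.0, 1.348]
force: [0.4, -0.3, 0.1]
grip_width: 0.0429
finger_force: 0.0
```

```bash
python3 -m inch '[[0,0,0.045,0,0,0,0.5],[0,0,0.045,0,0,0,0.5],[0,0,0.045,0,0,0,0.5],[0,0,0.04,0,0,0,0.5],[0,0,0.025,0,0,0,0.5]]'
python3 -m inch '[[0,0,0.014,0,0,0,0.5],[0,0,0.01,0,0,0,0.5],[0,0,0.004,0,0,0,0.5],[0,0,0,0,0,0,0.5]]'
python3 -m inch '[[0,0,0,0,0,0,0.7],[0,0,0,0,0,0,0.8],[0,0,0,0,0,0,1],[0,0,0,0,0,0,1],[0,0,0,0,0,0,1]]'
```

```text
clock: 4.3
position: [0.4503, -0.1175, 0.0286]
tool_rot: [-3.139, -0.0, 1.352]
force: [0.9, -0.5, 1.7]
grip_width: 0.0428
finger_force: 0.0
clock: 4.7
position: [0.4511, -0.1186, 0.0033]
tool_rot: [-3.142, -0.0, 1.35]
force: [-0.0, -0.4, -0.3]
grip_width: 0.0426
finger_force: 0.0
clock: 5.2
position: [0.4513, -0.1189, 0.0041]
tool_rot: [3.14, -0.0, 1.35]
force: [-2.1, 1.4, 15.3]
grip_width: 0.0073
finger_force: 78.8
```

```bash
python3 -m inch '[[0,0,-0.005,0,0,0,1],[0,0,-0.02,0,0,0,1],[0,0,-0.03,0,0,0,1],[0,0,-0.03,0,0,0,1],[0,0,-0.025,0,0,0,1]]' 
python3 -m inch '[[0,0,0,0,0,0,1],[0,0,0,0,0,0,1]]' 
python3 - <<'E'
from h import *
a=grab_frame("top")[70:220,255:345];b=grab_frame("scene")[140:240,245:380]
a=cv2.resize(a,None,fx=4,fy=4,interpolation=cv2.INTER_CUBIC);b=cv2.resize(b,None,fx=3,fy=3,interpolation=cv2.INTER_CUBIC)
o=np.zeros((600,360+405,3),np.uint8);o[:,:360]=a;o[:300,360:]=b;save("c2",o)
E
```

```text
clock: 5.7
position: [0.4508, -0.1189, 0.1151]
tool_rot: [3.141, -0.0, 1.35]
force: [-0.0, 0.2, -0.8]
grip_width: 0.007
finger_force: 78.7
clock: 5.9
position: [0.4511, -0.1186, 0.1136]
tool_rot: [3.14, -0.0, 1.35]
force: [-0.1, 0.3, -1.6]
grip_width: 0.0069
finger_force: 78.8
```

View pics/c2.png

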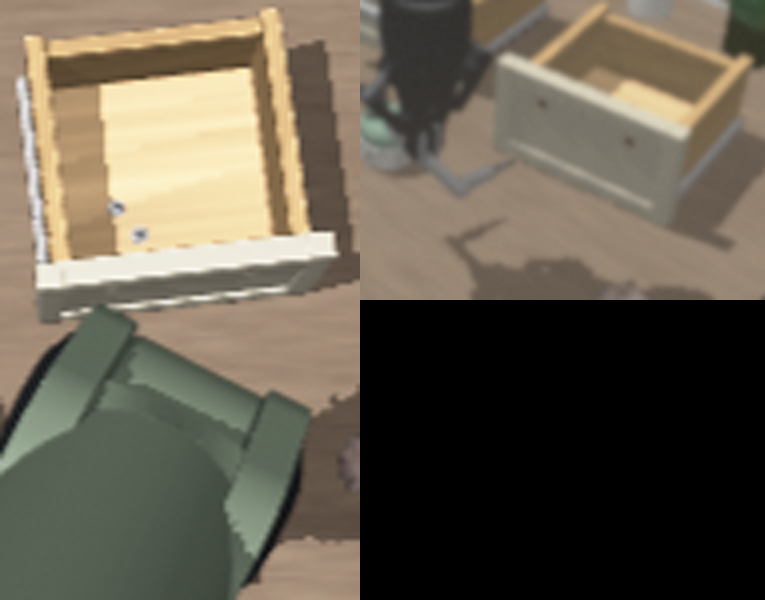

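The picture shows the handle lifted in the gripper, with its right end at crop (462,190) in the scene view. The arm hides it in the top view. I'll refine the drawer pose from the unobstructed first pictures by aligning its edges.

```bash
cat > d.py <<'E'
from h import *
from scipy.optimize import minimize
np.set_printoptions(precision=4,suppress=True)
G={}
for c in("scene","top"):
    g=cv2.GaussianBlur(cv2.imread(f"pics/{c}0.png").astype(np.float32),(0,0),1.0)
    gx=cv2.Sobel(g,cv2.CV_32F,1,0);gy=cv2.Sobel(g,cv2.CV_32F,0,1);G[c]=(gx,gy)
f=-.003
E={"scene":[([f,-.1,.112],[f,.1,.112]),([f,-.1,0],[f,.1,0]),([f,-.1,0],[f,-.1,.112]),([f,.1,0],[f,.1,.112]),([f,-.082,.018],[f,.082,.018]),([.015,-.1,.112],[.015,.1,.112])],
"top":[([f,-.1,.112],[f,.1,.112]),([.015,-.1,.112],[.015,.1,.112]),([f,-.1,0],[f,.1,0]),([f,.1,.112],[.015,.1,.112]),([f,-.1,.112],[.015,-.1,.112]),([f,-.082,.018],[f,.082,.018])]}
def W(v,m):
    c,s=np.cos(v[2]),np.sin(v[2]);return [v[0]+c*m[0]-s*m[1],v[1]+s*m[0]+c*m[1],m[2]]
def score(v,cams):
    t=0
    for c in cams:
        for a,b in E[c]:
            pa,pb=proj(W(v,a),c),proj(W(v,b),c);L=pb-pa;n=np.array([-L[1],L[0]])/np.linalg.norm(L)
            q=(pa+np.linspace(.04,.96,60)[:,None]*L).astype(np.float32)
            s=[cv2.remap(k,q[None,:,0],q[None,:,1],cv2.INTER_LINEAR)[0] for k in G[c]]
            t-=np.sqrt(np.abs((s[0]*n[0]+s[1]*n[1])).sum(1)).mean()*np.linalg.norm(L)/50
    return t
for cams in(["scene"],["top"],["scene","top"]):
    best=min((minimize(lambda u:score([.6236+u[0]/100,-.1706+u[1]/100,.11+u[2]/10],cams),u0,method="Nelder-Mead",options=dict(initial_simplex=np.array(u0)+.4*np.vstack([np.zeros(3),np.eye(3)]))) for u0 in ([0,0,0],[.5,0,0],[-.5,0,0],[0,.4,.4],[0,-.4,-.4])),key=lambda r:r.fun)
    u=best.x;v=[.6236+u[0]/100,-.1706+u[1]/100,.11+u[2]/10];print(cams,np.array(v),best.fun)
    print([proj(W(v,[0,y,.08]),"scene") for y in(.048,-.048)])
# hole centroids
im=cv2.imread("pics/scene0.png").astype(np.float32).mean(2)
for x,y in((305.5,174),(334.5,187)):
    x0,y0=int(x)-4,int(y)-4;w=im[y0:y0+9,x0:x0+9];w=np.clip(np.median(w)-8-w,0,None);yy,xx=np.mgrid[:9,:9];print("hole",x0+(w*xx).sum()/w.sum(),y0+(w*yy).sum()/w.sum())
a=cv2.imread("pics/scene0.png")[140:225,280:380];a=cv2.resize(a,None,fx=6,fy=6,interpolation=cv2.INTER_CUBIC)
for A,B in E["scene"]:
    q=[tuple(int(z) for z in ((proj(W(v,m),"scene")-[280,140]+.5)*6)) for m in(A,B)];cv2.line(a,*q,(0,0,255),1)
for y in(.048,-.048): cv2.circle(a,tuple(int(z) for z in ((proj(W(v,[0,y,.08]),"scene")-[280,140]+.5)*6)),4,(255,0,0),1)
cv2.imwrite("pics/o1.png",a)
E
python3 d.py
```

```text
Traceback (most recent call last):
  File "d.py", line 23, in <module>
    best=min((minimize(lambda u:score([.6236+u[0]/100,-.1706+u[1]/100,.11+u[2]/10],cams),u0,method="Nelder-Mead",options=dict(initial_simplex=np.array(u0)+.4*np.vstack([np.zeros(3),np.eye(3)]))) for u0 in ([0,0,0],[.5,0,0],[-.5,0,0],[0,.4,.4],[0,-.4,-.4])),key=lambda r:r.fun)
  File "d.py", line 23, in <genexpr>
    best=min((minimize(lambda u:score([.6236+u[0]/100,-.1706+u[1]/100,.11+u[2]/10],cams),u0,method="Nelder-Mead",options=dict(initial_simplex=np.array(u0)+.4*np.vstack([np.zeros(3),np.eye(3)]))) for u0 in ([0,0,0],[.5,0,0],[-.5,0,0],[0,.4,.4],[0,-.4,-.4])),key=lambda r:r.fun)
              ~~~~~~~~^^^^^^^^^^^^^^^^^^^^^^^^^^^^^^^^^^^^^^^^^^^^^^^^^^^^^^^^^^^^^^^^^^^^^^^^^^^^^^^^^^^^^^^^^^^^^^^^^^^^^^^^^^^^^^^^^^^^^^^^^^^^^^^^^^^^^^^^^^^^^^^^^^^^^^^^^^^^^^^^^^^^^^^^^^^^
  File "d.py", line 23, in <lambda>
    best=min((minimize(lambda u:score([.6236+u[0]/100,-.1706+u[1]/100,.11+u[2]/10],cams),u0,method="Nelder-Mead",options=dict(initial_simplex=np.array(u0)+.4*np.vstack([np.zeros(3),np.eye(3)]))) for u0 in ([0,0,0],[.5,0,0],[-.5,0,0],[0,.4,.4],[0,-.4,-.4])),key=lambda r:r.fun)
                                ~~~~~^^^^^^^^^^^^^^^^^^^^^^^^^^^^^^^^^^^^^^^^^^^^^^^^^^^
  File "d.py", line 17, in score
    pa,pb=proj(W(v,a),c),proj(W(v,b),c);L=pb-pa;n=np.array([-L[1],L[0]])/np.linalg.norm(L)
                         ~~~~^^^^^^^^^^
  File "h.py", line 10, in proj
    c=calibration(cam);f=192/np.tan(np.radians(c["fovy"])/2);P=np.array(c["pose"])
ValueError: time passes only in moves, steps and waits
```

Calibration calls are limited, so I'll cache them.

```bash
sed -i '3a import functools\n_cal=calibration\n@functools.lru_cache(None)\ndef calibration(n): return _cal(n)' h.py; python3 d.py
```

```text
['scene'] [ 0.6205 -0.1733  0.1096] -88.71753142952605
[array([305.5961, 175.3161]), array([334.8664, 187.9325])]
['top'] [ 0.6213 -0.1703  0.1022] -110.90239600371102
[array([305.0053, 174.6904]), array([334.0649, 187.3821])]
['scene', 'top'] [ 0.6212 -0.1708  0.1035] -198.71614396719778
[array([305.1272, 174.7943]), array([334.2238, 187.4727])]
hole 305.2912089605001 174.1483516918837
hole 334.2911393211889 186.81856543874022
```

View pics/o1.png

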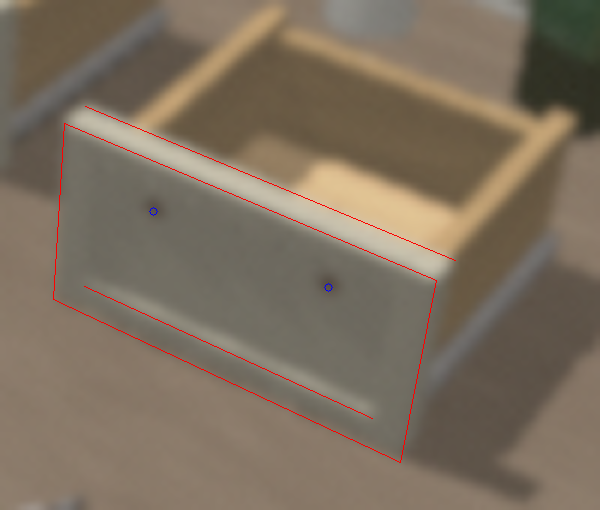

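The overlay fits the drawer edges and both holes (crop (153,211) and (328,287)) to within a pixel. That puts the drawer at (0.621, -0.171) with yaw 0.1035. Next I move to the pre-insertion pose, with the studs about 16 mm short of the panel.

```bash
python3 -m inch '[[-0.0124,0.0343,0.0115,0,0,0,1],[-0.0124,0.0343,0.0115,0,0,-0.08,1],[0,0,0,0,0,-0.082,1],[0,0,0,0,0,-0.08,1],[0,0,0,0,0,-0.082,1]]' 
python3 - <<'E'
from h import *
s=telemetry.observe();p=s["position"];Rt=R.from_euler("xyz",s["tool_rot"])
d=Rt.inv().apply(np.array([.5432,-.1774,.0791])-p);print(p,s["tool_rot"],d,1.674-s["tool_rot"][2])
E
```

```text
clock: 6.5
position: [0.5116, -0.1583, 0.0889]
tool_rot: [-3.139, -0.001, 1.676]
force: [0.4, -0.4, -1.6]
grip_width: 0.007
finger_force: 78.8
[ 0.51160896 -0.15834161  0.08887043] [-3.13935322e+00 -6.38595507e-04  1.67645096e+00] [-0.02228989  0.0294268   0.00969032] -0.0024509560999645963
```

```bash
python3 -m inch '[[-0.022,0.0294,0.0097,0,0,0,1],[0,0,0,0,0,0,1],[0,0,0,0,0,0,1]]' 
python3 - <<'E'
from h import *
np.set_printoptions(precision=4,suppress=True)
s=telemetry.observe();p=s["position"];Rt=R.from_euler("xyz",s["tool_rot"])
print(p,s["tool_rot"],Rt.inv().apply(np.array([.5432,-.1774,.0791])-p))
# predicted handle points (handle axes: x=tool y, y=tool x, z=-tool z)
c=p+Rt.apply([-.0016,0,-.001])
P=lambda m:c+Rt.apply([m[1],m[0],-m[2]])
g=grab_frame("scene");save("s3",g)
a=cv2.resize(g[140:240,270:370],None,fx=6,fy=6,interpolation=cv2.INTER_CUBIC);save("s3raw",a)
for A,B in (([-.005,-.058,.005],[-.005,.058,.005]),([-.005,-.058,-.005],[-.005,.058,-.005]),([0,-.058,.005],[.062,-.048,0]),([.038,-.053,.005],[-.005,-.053,.005]),([.038,-.048,0],[.062,-.048,0]),([.038,.048,0],[.062,.048,0])):
    q=[tuple(int(z) for z in ((proj(P(m),"scene")-[270,140]+.5)*6)) for m in(A,B)];cv2.line(a,*q,(255,0,0),1)
save("o3",np.hstack([a[:,:400],cv2.resize(g[140:240,270:370],None,fx=6,fy=6,interpolation=cv2.INTER_CUBIC)[:,:400]]))
for l,y in(("handle_short_foot_left",.048),("handle_short_foot_right",-.048)):
    print(proj(P([.038,y,0]),"scene"),[(round(d["score"],2),d["xy"]) for d in landmark_of(l,"scene")[:2]])
E
```

```text
clock: 6.8
position: [0.5431, -0.1773, 0.0791]
tool_rot: [-3.139, -0.001, 1.673]
force: [-1.3, 0.2, -1.0]
grip_width: 0.007
finger_force: 78.9
[ 0.5431 -0.1773  0.0791] [-3.1394 -0.0006  1.6728] [-0.0001  0.0001  0.    ]
[297.6175 181.6166] [(0.65, [298.2, 181.1]), (0.41, [256.9, 193.6])]
[327.0436 194.9259] [(0.63, [328.5, 195.7])]
```

View pics/o3.png

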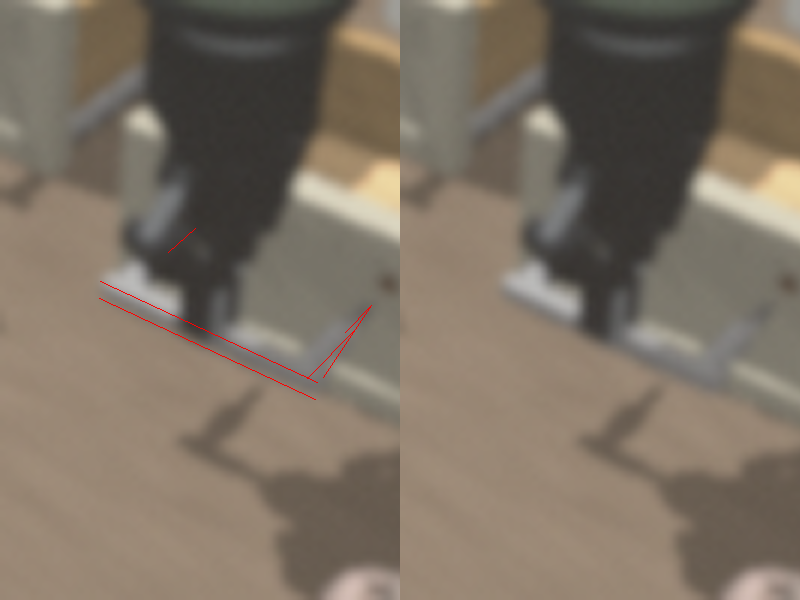

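In the picture the right stud tip, at crop (770,308), lines up with the prediction and points at the hole at (788,285). The bar sits within 1–2 px of its predicted place. I'll advance slowly and watch the force.

```bash
python3 -m inch '[[0,0.005,-0.0005,0,0,0,1],[0,0.005,0,0,0,0,1],[0,0.004,0,0,0,0,1],[0,0.002,0,0,0,0,1],[0,0.001,0,0,0,0,1]]' 
python3 -m inch '[[0,0.001,0,0,0,0,1],[0,0.001,0,0,0,0,1],[0,0.001,0,0,0,0,1]]'
```

```text
clock: 7.45
position: [0.561, -0.1752, 0.0811]
tool_rot: [-3.142, 0.0, 1.674]
force: [-0.3, 0.8, -0.2]
grip_width: 0.0068
finger_force: 78.9
clock: 7.75
position: [0.5637, -0.175, 0.0811]
tool_rot: [-3.142, -0.0, 1.674]
force: [-0.0, -0.3, -1.3]
grip_width: 0.0068
finger_force: 78.9
```

```bash
python3 -m inch '[[0,0.001,0,0,0,0,1],[0,0.001,0,0,0,0,1]]' 
python3 -m inch '[[0,0.001,0,0,0,0,1],[0,0.001,0,0,0,0,1]]' 
```

```text
clock: 7.95
position: [0.5658, -0.1748, 0.0811]
tool_rot: [3.142, 0.0, 1.674]
force: [-0.4, -0.3, -1.6]
grip_width: 0.0067
finger_force: 78.9
clock: 8.15
position: [0.5678, -0.1746, 0.0811]
tool_rot: [-3.142, 0.0, 1.674]
force: [1.3, 0.2, -0.9]
grip_width: 0.007
finger_force: 78.9
```

```bash
python3 -m inch '[[0,0.001,0.001,0,0,0,1],[0,0.001,0,0,0,0,1]]' 
python3 -m inch '[[0,0.001,0,0,0,0,1],[0,0.001,0,0,0,0,1]]'
python3 -m inch '[[0,0.001,0,0,0,0,1],[0,0.001,0,0,0,0,1]]' 
```

```text
clock: 8.35
position: [0.5697, -0.1743, 0.08]
tool_rot: [-3.141, -0.0, 1.674]
force: [-0.5, 0.1, -0.3]
grip_width: 0.0064
finger_force: 78.9
clock: 8.55
position: [0.5718, -0.1742, 0.0801]
tool_rot: [3.142, 0.0, 1.674]
force: [0.1, 0.6, -0.9]
grip_width: 0.0071
finger_force: 78.9
clock: 8.75
position: [0.5738, -0.174, 0.0801]
tool_rot: [3.142, 0.0, 1.674]
force: [0.9, 0.5, -1.2]
grip_width: 0.0066
finger_force: 78.9
```

```bash
python3 -m inch '[[0,0.001,0,0,0,0,1],[0,0.001,0,0,0,0,1],[0,0.001,0,0,0,0,1]]' 
python3 -m inch '[[0,0.001,0,0,0,0,1],[0,0.001,0,0,0,0,1]]'
python3 -m inch '[[0,0.0005,0,0,0,0,1],[0,0.0005,0,0,0,0,1]]'
python3 -m inch '[[0,0.0005,0,0,0,0,1],[0,0.0005,0,0,0,0,1]]' 
```

```text
clock: 9.05
position: [0.5767, -0.1736, 0.0801]
tool_rot: [-3.142, -0.0, 1.674]
force: [-0.8, 0.4, -1.6]
grip_width: 0.0068
finger_force: 78.9
clock: 9.25
position: [0.5787, -0.1735, 0.0801]
tool_rot: [-3.142, 0.0, 1.674]
force: [-0.2, 0.8, -0.6]
grip_width: 0.0067
finger_force: 78.9
clock: 9.45
position: [0.5797, -0.1734, 0.0801]
tool_rot: [3.142, 0.0, 1.674]
force: [0.2, -0.5, -1.4]
grip_width: 0.0067
finger_force: 78.9
clock: 9.65
position: [0.5807, -0.1733, 0.0801]
tool_rot: [-3.142, 0.0, 1.674]
force: [0.9, -0.6, -1.5]
grip_width: 0.0068
finger_force: 78.9
```

```bash
python3 -m inch '[[0,0.0005,0,0,0,0,1],[0,0.0005,0,0,0,0,1]]'
python3 -m inch '[[0,0.0005,0,0,0,0,1],[0,0.0005,0,0,0,0,1]]'
python3 -m inch '[[0,0.0003,0,0,0,0,1],[0,0.0002,0,0,0,0,1]]' 
```

```text
clock: 9.85
position: [0.5817, -0.1731, 0.0801]
tool_rot: [3.142, 0.0, 1.674]
force: [0.5, -0.7, -2.4]
grip_width: 0.0065
finger_force: 78.9
clock: 10.05
position: [0.5827, -0.173, 0.0801]
tool_rot: [3.142, 0.0, 1.674]
force: [0.2, 0.1, -0.6]
grip_width: 0.0068
finger_force: 78.9
clock: 10.25
position: [0.5832, -0.173, 0.0801]
tool_rot: [-3.142, 0.0, 1.674]
force: [-0.0, 0.5, -1.4]
grip_width: 0.0069
finger_force: 78.9
```

```bash
for i in 1; do :; done
python3 -m inch '[[0,0.0004,0,0,0,0,1],[0,0,0,0,0,0,1]]' | egrep 'pos|force:'
python3 -m inch '[[0,0.0004,0,0,0,0,1],[0,0,0,0,0,0,1]]' | egrep 'pos|force:'
python3 -m inch '[[0,0.0004,0,0,0,0,1],[0,0,0,0,0,0,1]]' | egrep 'pos|force:'
python3 -m inch '[[0,0.0004,0,0,0,0,1],[0,0,0,0,0,0,1]]' | egrep 'pos|force:'
```

```text
position: [0.5836, -0.1729, 0.0801]
force: [-0.4, -0.5, -1.3]
finger_force: 78.9
position: [0.5838, -0.173, 0.0801]
force: [-0.5, -0.0, -1.6]
finger_force: 79.0
position: [0.5839, -0.1729, 0.08]
force: [-3.9, -0.2, -0.1]
finger_force: 79.0
position: [0.5839, -0.1729, 0.0799]
force: [-7.1, -0.3, 0.7]
finger_force: 79.1
```

```bash

python3 -m inch '[[0,0.0003,0,0,0,0,1],[0,0,0,0,0,0,1]]' | egrep 'pos|force:'
python3 -m inch '[[0,0.0003,0,0,0,0,1],[0,0,0,0,0,0,1],[0,0,0,0,0,0,1]]' | egrep 'pos|rot|force:'
python3 - <<'E'
from h import *
s=telemetry.observe();print(s["force"],s["moment"],s["tool_rot"])
g=grab_frame("scene");save("s4",cv2.resize(g[140:240,270:370],None,fx=6,fy=6,interpolation=cv2.INTER_CUBIC))
E
```

```text
position: [0.584, -0.1729, 0.0798]
force: [-7.4, -0.0, -0.7]
finger_force: 79.1
position: [0.584, -0.1729, 0.0797]
tool_rot: [-3.139, -0.001, 1.673]
force: [-9.0, 0.2, 0.4]
finger_force: 79.1
[-9.03926484  0.15258498  0.36304141] [-0.07261701  1.83311785 -0.06388139] [-3.13907474e+00 -5.54337703e-04  1.67330714e+00]
```

View pics/s4.png

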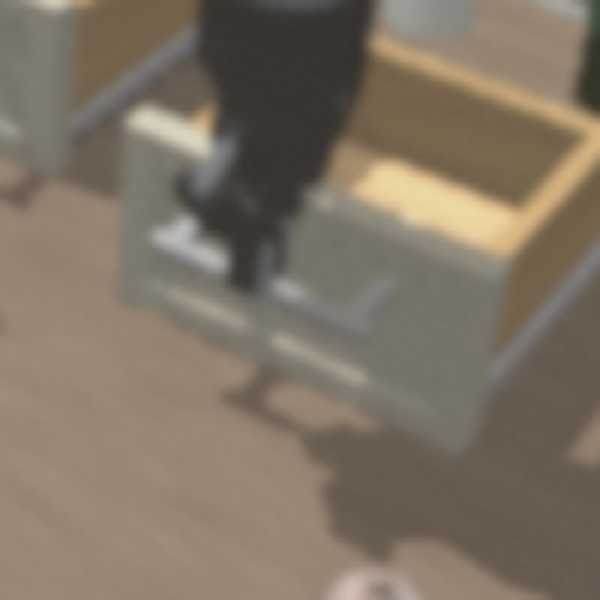

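The picture shows the handle on the front, with its right leg meeting the panel at about (390,285), where the hole was. Next I bring the push up to 12 N and hold.

```bash

python3 -m inch '[[0,0.0004,0,0,0,0,1],[0,0,0,0,0,0,1],[0,0,0,0,0,0,1]]' | egrep 'pos|force:'
python3 -m inch '[[0,0,0,0,0,0,1],[0,0,0,0,0,0,1],[0,0,0,0,0,0,1],[0,0,0,0,0,0,1],[0,0,0,0,0,0,1]]' | egrep 'pos|rot|force:'
python3 - <<'E'
from h import *
s=telemetry.observe();print(s["force"],s["moment"])
g=grab_frame("scene")
for l in("handle_short_foot_left","handle_short_foot_right"): print([(round(d["score"],2),d["xy"]) for d in landmark_of(l,"scene")[:2]])
E
```

```text
position: [0.5841, -0.1729, 0.0796]
force: [-11.9, -0.9, 0.5]
finger_force: 79.2
position: [0.5841, -0.1729, 0.0796]
tool_rot: [-3.138, -0.001, 1.673]
force: [-10.9, 0.0, 0.5]
finger_force: 79.2
[-10.88955332   0.04539954   0.50348827] [-0.08164891  2.35539264  0.02294387]
[(0.47, [305.1, 176.8])]
[(0.63, [305.3, 175.1]), (0.49, [331.4, 187.6])]
```

```bash

python3 -m inch '[[0,0.0001,0,0,0,0,1],[0,0,0,0,0,0,1],[0,0,0,0,0,0,1],[0,0,0,0,0,0,1],[0,0,0,0,0,0,1]]' | egrep 'force:'
for k in 1 2 3 4 5 6 7; do python3 -m inch '[[0,0,0,0,0,0,1],[0,0,0,0,0,0,1],[0,0,0,0,0,0,1],[0,0,0,0,0,0,1],[0,0,0,0,0,0,1]]' | egrep 'clock|pos|force:' | tr '\n' ' '; echo; done
```

```text
force: [-11.4, 0.6, 0.7]
finger_force: 79.2
clock: 13.55 position: [0.5841, -0.1729, 0.0796] force: [-10.5, -0.3, 0.2] finger_force: 79.2 
clock: 14.05 position: [0.5841, -0.1728, 0.0796] force: [-9.9, -1.3, 0.7] finger_force: 79.2 
clock: 14.55 position: [0.5841, -0.1729, 0.0796] force: [-11.1, -0.3, 1.8] finger_force: 79.2 
clock: 15.05 position: [0.584, -0.1729, 0.0796] force: [-11.2, -1.3, 1.5] finger_force: 79.2 
clock: 15.55 position: [0.5841, -0.1729, 0.0796] force: [-11.2, -0.5, 0.2] finger_force: 79.2 
clock: 16.05 position: [0.5841, -0.1729, 0.0796] force: [-11.1, -0.3, 0.3] finger_force: 79.2 
clock: 16.55 position: [0.5841, -0.1729, 0.0796] force: [-11.1, -0.6, 0.3] finger_force: 79.2
```

```bash
python3 -c "
from workcell import bot
print(bot.job_done())"
```

```text
the job is handed in; nothing more can be done
None
```

The short handle is in the bare drawer's holes, and I handed the job in with the gripper still holding it and pressing at about 11 N, after more than three seconds of steady push (no verdict came back).

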